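Shut and lock the thread drawers

ROBOT

A 6-joint arm with a two-finger parallel gripper is mounted at the origin on a cart in front of the work surface, level with it; the furniture and walls round the work are solid. World frame = base frame: x ahead of the robot, y to its left, z up, the work surface at z = 0. Lengths are in m, angles in rad, forces in N, time in s.
With the tool pointing down it reaches from about 0.3 to 0.775 m from the base axis. Payload 14.6 kg.
Tool frame: the origin (TCP) lies on the centre line of the jaws, within the pads' length; the fingertips stand ctrl.tcp_to_tips ahead of it and the grasp point (between the pads) lies 2 mm behind it (ctrl.tcp_to_tips is the distance from the TCP to the fingertips, in m); z points along the fingers, y is the line along which they close (so a half turn about z gives the same grasp; the last joint's range is limited). The gripper opens to 94 mm and grips with 3 to 60 N. Pads are 16 mm wide; open, the fingers measure 119 mm over their backs; the gripper's body (75 mm by 177 mm) begins 78 mm behind the grasp point.
Start: joints at [1.072, 0.3, 1.521, -0, 1.321, -0.067], TCP at [0.23, 0.5, 0.222] pointing down, gripper open.
Joint ranges: [-3.03, 3.03], [-0.79, 2.21], [0.23, 2.52], [-1.04, 4.18], [0, 3.07], [-2.55, 2.55]. Speed limits (rad/s): [2.22, 2.22, 2.57, 3.14, 3.14, 3.14].

INTERFACE

Orientations are given as [roll, pitch, yaw] about the fixed x, y, z axes, in that order (R = Rz(yaw) Ry(pitch) Rx(roll)).
In Python, from station import telemetry, viewer, hand_in, ctrl gives the robot as it stands.
- The arm moves only by the tool step_arm, never from a script. Its argument "plan" is a list of rows, each an object of numbers: "dx", "dy", "dz": the shift along the tool's x, y, z scaled (see below); "rx", "ry", "rz": the turn, a rotation vector about the tool's x, y, z scaled (see below); "claw": the closure, from 0 (fully open) to 1 (shut). In form: [{"dx": .., "dy": .., "dz": .., "rx": .., "ry": .., "rz": .., "claw": ..}, ...]. A call has 1 to 10 rows; each row shifts and turns the commanded pose from where the row before left it, along the tool's axes as they then stand; what a row does not reach is not made up. The controller multiplies each number of a shift by 0.1 m and each number of a turn by 90 degrees. A row lasts 1/10 s, in which the tool goes at most 50 mm and 8.59 degrees, less where a joint would pass 70% of its speed; a pose out of reach is approached as far as the arm can. A call with a number of a shift or a turn outside -1 to 1 is refused whole. A call with a gripper value outside its range is refused whole. The fingers move at their own pace and stop on an object; "grip_force" is the grip in N (left out, the last holds). Time passes only in rows, so rows that do not move let the fingers close. It gives the time, the measured TCP pose, the force, the opening and the grip force at its end, in the units of the state.
- telemetry.get_obs(): the state, without advancing time (a new reading comes with each control period).
- viewer.camera(name): name is "scene" or "top"; returns a dict with "img" (480x640x3 uint8, red, green, blue), "z_map" (480x640 float32, m along the optical axis (not along the pixel's ray), 0 where there is no reading), "fx", "fy", "cx", "cy" (pixels), "R" (3x3) and "t" (3): a world point X has camera coordinates R X + t. Camera axes: x right, y down, z forward; pixel columns grow to the right and rows downward; lengths in m; the calibration is good to about 2 mm. A picture is of the moment at which its call begins.
- hand_in(): hands the job in; it is judged then, once.
Trained networks look in a picture, given as the dict that the camera call returned (one of the last four; its "shot" number tells which), for a name from the list of things; names that differ only in an ending like _2 or _b are one class to them, and where a whole thing is asked for, a point or a joint stands for the part that bears it (a point fixed in the world has none). Each returns a list of dicts, best first, with "score" (0 to 1); they miss things now and then, are a little off and sometimes report something else, mostly with a low value. They report only what shows in the picture. A call takes as long as a camera call.
- viewer.recognise(target, picture): "rect" ([left, top, right, bottom] in pixels, round what is visible of it).
The state is a dict: "time_s": time; "qpos": joint angles; "joint_vel": joint speeds; "tau": joint torques, N m; "ee_pos": TCP position; "eef_rot": TCP orientation; "force": force on the tool from outside, world axes, zero at the start; "moment": the same for the moment, N m; "grip_width": finger opening in m; "grip_force": force on a finger pad.
Only numpy, scipy, OpenCV 4.12 (cv2) and the standard library are available. Lean on these libraries where they do the work, as an engineer would, in place of code of your own. Each camera call takes 0.05 s, during which the arm holds its last target. There are 200 camera calls.

TASK

With the fingertips, push both drawers of the small blue drawer unit fully shut, and only then push the red tab on its top sideways, to the left as seen from the robot, as far as it goes, so that the lock bar's two red tongues stand in front of the drawers. Push only: do not pick anything up, and leave the two thread spools, the tape measure and the green tin where they stand.

Things in the scene. Friction and masses are not known exactly. Their poses are not given: they have to be found in the camera images.
- drawer_unit: low blue drawer unit fixed to the table, 125 mm deep (x), 200 wide (y), 55 high. Origin: centre of its underside, on the table; x points from its front to its back (away from the robot), y to its left seen from the robot, z up. Its face is the plane x = -62.5 mm; two wooden drawers side by side, between three 16 mm pillars (y = -92, 0, 92 mm), come out of it toward -x.
- left_drawer (a joint): opening of the left drawer in m: 0 fully shut (front flush with the unit's face), up to 0.08 pulled out; starts 0.025 to 0.07. Slides with about 1.5 N of friction and stays where it is left.
- right_drawer (a joint): the same for the right drawer
- left_drawer_face (a point): centre of the left drawer's flat wooden front, which is 74 mm wide and 42 mm high (6.5 to 48.5 mm above the table) and faces the unit's -x. When shut it lies at (-62.5, 46, 27.5) mm in the unit's frame.
- right_drawer_face (a point): the same for the right drawer; when shut it lies at (-62.5, -46, 27.5) mm in the unit's frame
- lock_bar (a joint): travel in m of the lock bar, which slides along the top's front edge toward the unit's +y (left): 0 unlocked (starts 0 to 0.003), 0.034 locked, at its stop. 1.5 N of friction, no spring. Aluminium strip 22 x 152 mm, its top 60 mm above the table, with two red tongues 12 mm wide that hang 11 mm down before the face: at the middle and right pillars unlocked, before the drawers locked.
- lock_tab (a point): centre of the top of the red thumb tab that stands on the lock bar: 24 mm along the unit's x, 12 mm along its y, from 60 to 81 mm above the table. Unlocked it lies at (-47.5, -20, 81) mm in the unit's frame; it moves with the bar.
- orange_spool: orange thread spool, 29 mm across, 46 mm high, standing on the table to one side of the unit; origin at its underside. Leave alone.
- blue_spool: blue thread spool, same size, standing on the table at the other side. Leave alone.
- green_tin: round green tin, 48 mm across, 28 mm high, standing on the rear of the unit's top; origin at its underside. Leave alone.
- tape_measure: yellow tape measure, 28 x 58 x 52 mm, standing on the table between robot and unit; origin at its underside. Leave alone.

How it is judged:
By the outcome, as a careful person would: the job done as asked, in the order asked, and still so for the second after the job is handed in, with the robot touching nothing.
It also fails if it takes over 48 s, if anything falls off the work surface, if the arm or the gripper's body presses on something with over 40 N, if the wrist force passes 120 N, or if a joint passes its speed limit or range.

## Working session

There is one attempt and no reset: what is moved stays moved. The work goes in short steps, Python scripts to look and compute and a tool call to move; the robot and the scene stay as the last step left them, time stands still between calls to the robot, and variables do not carry over. Pictures are saved under pics/ and viewed, at most 10 in all, crops included, and the job is handed in when it is done.

Besides the shell and the picture viewer there is one more tool, called as name(argument=value, ...), one argument or row to a line, values as JSON. step_arm: Moves the arm, as the interface text tells. Shifts and turns lie within -1 to 1; 1 stands for 0.1 m of shift or 90 degrees of turn. Its arguments: {"type":"object","properties":{"plan":{"type":"array"},"grip_force":{"type":"number"}},"required":["plan"]}

```bash
mkdir -p pics
cat > h.py <<'E'
import numpy as np,cv2
from station import telemetry, viewer, hand_in, ctrl
def world(c):
    z=c["z_map"];v,u=np.mgrid[:480,:640]
    P=np.stack([(u-c["cx"])/c["fx"]*z,(v-c["cy"])/c["fy"]*z,z],-1)
    return (P-c["t"])@np.array(c["R"])
E
python3 - <<'E'
from h import *
o=telemetry.get_obs();print(o["time_s"],o["ee_pos"],o["eef_rot"],o["grip_width"],ctrl.tcp_to_tips)
for n in("top","scene"):
    c=viewer.camera(n);cv2.imwrite(f"pics/{n}0.png",c["img"][...,::-1]);W=world(c)
    np.savez(n+"0.npz",W=W,img=c["img"],z=c["z_map"])
    for t in("drawer_unit","lock_tab","left_drawer_face","right_drawer_face","lock_bar","tape_measure","orange_spool","blue_spool","green_tin"):
        for r in viewer.recognise(t,c)[:2]:
            b=np.array(r["rect"]).astype(int);m=W[(b[1]+b[3])//2,(b[0]+b[2])//2]
            print(n,t,round(r["score"],2),b,m.round(3))
E
```

```text
0.0 [0.23005929 0.49928249 0.22186092] [-3.14034632e+00 -6.64659750e-05  2.70979817e+00] 0.0940046933621816 0.017
top drawer_unit 0.65 [286 165 388 264] [ 0.594 -0.011  0.053]
top lock_tab 0.88 [307 216 377 241] [ 0.56  -0.019  0.082]
top left_drawer_face 0.84 [288 228 328 266] [0.532 0.051 0.01 ]
top right_drawer_face 0.75 [331 231 371 259] [ 0.534 -0.041  0.009]
top lock_bar 0.89 [303 214 381 244] [ 0.558 -0.019  0.08 ]
top orange_spool 0.58 [263 210 278 227] [0.591 0.128 0.047]
top blue_spool 0.69 [389 214 404 229] [ 0.577 -0.133  0.047]
top green_tin 0.51 [332 232 370 260] [ 0.532 -0.041  0.009]
scene drawer_unit 0.9 [277 197 419 294] [ 0.558 -0.024  0.064]
scene lock_tab 0.83 [315 225 379 276] [ 0.551 -0.026  0.057]
scene left_drawer_face 0.77 [277 236 335 278] [0.522 0.043 0.031]
scene right_drawer_face 0.97 [326 254 371 299] [ 0.503 -0.055  0.046]
scene right_drawer_face 0.45 [334 196 358 222] [0.631 0.02  0.082]
scene lock_bar 0.79 [314 224 383 275] [ 0.554 -0.027  0.058]
scene tape_measure 0.74 [179 275 216 309] [0.342 0.146 0.042]
scene orange_spool 0.79 [278 213 293 239] [0.576 0.127 0.035]
scene blue_spool 0.75 [397 264 418 289] [ 0.565 -0.139  0.037]
scene green_tin 0.68 [332 196 362 219] [0.638 0.022 0.082]
```

Run:
```python
from h import *
a=np.load("top0.npz");b=np.load("scene0.npz")
i=cv2.resize(a["img"][130:330,220:460],None,fx=3.3,fy=3,interpolation=2)
cv2.imwrite("pics/t1.png",i[...,::-1])
j=cv2.resize(b["img"][170:340,160:440],None,fx=2.8,fy=3.3)
cv2.imwrite("pics/s1.png",j[...,::-1])
# height-map measurements, merged
W=a["W"];ok=a["z"]>0
def sel(z0,z1):
    m=ok&(W[...,2]>z0)&(W[...,2]<z1)&(W[...,0]>.3)&(W[...,0]<.8)&(abs(W[...,1])<.25);return m
for nm,z0,z1 in(("top",.05,.058),("bar",.0585,.065),("tab/tin",.075,.09),("mid",.04,.05)):
    m=sel(z0,z1).astype(np.uint8);n,l,s,_=cv2.connectedComponentsWithStats(m)
    for k in range(1,n):
        if s[k,4]<15: continue
        p=W[l==k][:,:2];r=cv2.minAreaRect((p*1000).astype(np.float32));print(nm,s[k],p.min(0).round(3),p.max(0).round(3),np.round(r[0]),np.round(r[1]),round(r[2],1))
```

```text
top [ 287  167  102   63 3292] [ 0.564 -0.119] [0.696 0.091] [617. -11.] [200. 125.] 79.8
top [314 228  14   4  28] [0.559 0.01 ] [0.566 0.037] [562.  24.] [27.  5.] 80.2
top [347 233  11   4  22] [ 0.546 -0.05 ] [ 0.553 -0.03 ] [549. -40.] [21.  4.] 78.1
top [359 235  14   4  25] [ 0.542 -0.081] [ 0.548 -0.055] [545. -68.] [27.  4.] 81.0
top [295 258  21   6  32] [0.494 0.037] [0.505 0.077] [499.  57.] [42.  5.] 74.1
top [242 328  20  14 229] [0.34  0.148] [0.367 0.187] [354. 168.] [38. 26.] 88.7
bar [303 216  38  21 403] [ 0.547 -0.016] [0.59  0.059] [571.  20.] [78. 37.] 73.3
bar [342 222  41  22 419] [ 0.53  -0.101] [ 0.575 -0.02 ] [558. -62.] [76. 37.] 71.7
tab/tin [ 437  137   25  222 1738] [ 0.301 -0.25 ] [ 0.739 -0.214] [ 520. -227.] [ 35. 439.] 88.6
tab/tin [306 174  24  24 452] [0.625 0.004] [0.672 0.05 ] [648.  27.] [46. 47.] 87.8
tab/tin [338 219   8  12  71] [ 0.555 -0.026] [ 0.578 -0.011] [567. -19.] [12. 24.] 79.8
mid [262 211  14  14 134] [0.578 0.117] [0.606 0.144] [592. 131.] [28. 26.] 42.7
mid [390 213  14  14 139] [ 0.566 -0.148] [ 0.594 -0.12 ] [ 580. -134.] [28. 27.] 4.1
mid [338 250  10   5  20] [ 0.511 -0.029] [ 0.52  -0.011] [516. -21.] [18.  6.] 78.8
mid [349 252  21   6  44] [ 0.504 -0.074] [ 0.515 -0.033] [509. -54.] [41.  6.] 79.4
mid [290 257  15   6  31] [0.497 0.059] [0.508 0.088] [503.  73.] [29.  6.] 78.8
mid [306 260  14   5  27] [0.492 0.028] [0.501 0.055] [497.  42.] [27.  6.] 79.5
mid [259 328   7  13  49] [0.342 0.142] [0.366 0.153] [354. 146.] [24. 11.] 13.0
```

View pics/t1.png

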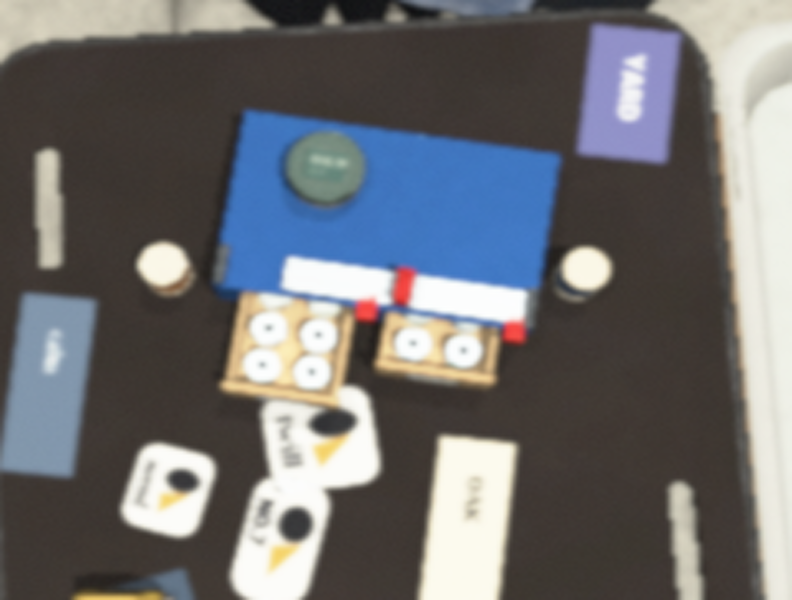

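View pics/s1.png

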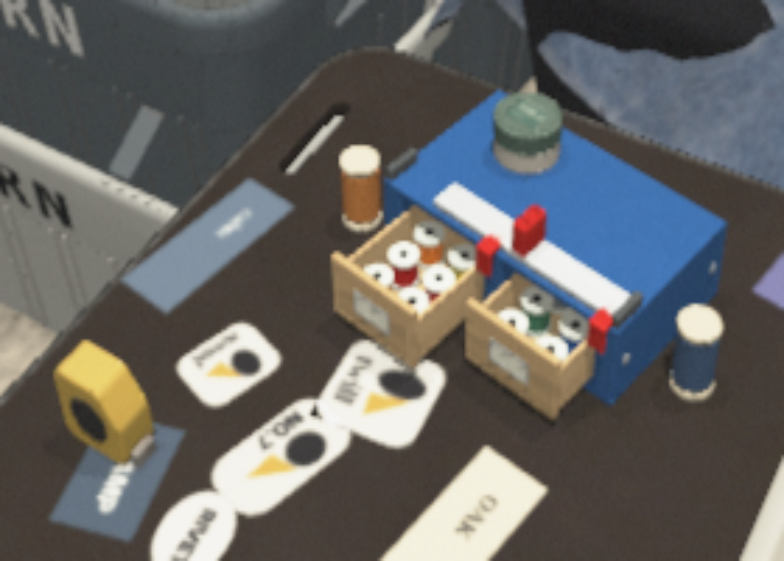

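Unit: centre about (0.617, -0.011), yaw about -10.2°. In the top crop the left drawer front is near (280,395) and open about 65 mm. The right front is near (437,378) and open about 40 mm. The red tab is at (403,286), and the tongues at (367,310) and (514,331) are clear of the drawers. I'll close the gripper and align the tool with the unit.

step_arm(
  plan=[
    {"rz": -0.08, "claw": 1},
    {"rz": -0.08, "claw": 1},
    {"dx": -0.24, "dy": -0.3, "claw": 1},
    {"dx": -0.24, "dy": -0.3, "claw": 1},
    {"dx": -0.24, "dy": -0.3, "claw": 1},
    {"dx": -0.24, "dy": -0.3, "claw": 1},
    {"dx": -0.24, "dy": -0.3, "claw": 1},
    {"dx": -0.24, "dy": -0.3, "claw": 1},
    {"dx": -0.24, "dy": -0.3, "claw": 1},
    {"dx": -0.24, "dy": -0.3, "claw": 1},
  ],
)

```text
$.plan[0]: bad value
```

```bash
cat >> h.py <<'E'
A=np.radians(-10.2);C=np.array([.617,-.011])
U=np.array([[np.cos(A),np.sin(A)],[-np.sin(A),np.cos(A)]])
def st():
    o=telemetry.get_obs();p=o["ee_pos"];print("t",round(o["time_s"],2),"unit xy mm",(U@(p[:2]-C)*1000).round(1),"z",round(p[2]*1000,1),"rot",np.degrees(o["eef_rot"]).round(1),"F unit",(U@o["force"][:2]).round(1),round(o["force"][2],1),"w",round(o["grip_width"],3))
E
python3 -c "from h import *;st()"
```

```text
t 1.0 unit xy mm [-471.1  433.9] z 222.5 rot [-180.    -0.   155.3] F unit [0.8 0.4] -1.0 w 0.094
```

step_arm(
  plan=[
    {"dx": 0, "dy": 0, "dz": 0, "rx": 0, "ry": 0, "rz": -0.08, "claw": 1},
    {"dx": 0, "dy": 0, "dz": 0, "rx": 0, "ry": 0, "rz": -0.08, "claw": 1},
    {"dx": -0.24, "dy": -0.3, "dz": 0, "rx": 0, "ry": 0, "rz": 0, "claw": 1},
    {"dx": -0.24, "dy": -0.3, "dz": 0, "rx": 0, "ry": 0, "rz": 0, "claw": 1},
    {"dx": -0.24, "dy": -0.3, "dz": 0, "rx": 0, "ry": 0, "rz": 0, "claw": 1},
    {"dx": -0.24, "dy": -0.3, "dz": 0, "rx": 0, "ry": 0, "rz": 0, "claw": 1},
    {"dx": -0.24, "dy": -0.3, "dz": 0, "rx": 0, "ry": 0, "rz": 0, "claw": 1},
    {"dx": -0.24, "dy": -0.3, "dz": 0, "rx": 0, "ry": 0, "rz": 0, "claw": 1},
    {"dx": -0.24, "dy": -0.3, "dz": 0, "rx": 0, "ry": 0, "rz": 0, "claw": 1},
    {"dx": -0.24, "dy": -0.3, "dz": 0, "rx": 0, "ry": 0, "rz": 0, "claw": 1},
  ],
)

```text
time_s: 2.0
ee_pos: [0.3765, 0.2275, 0.2227]
eef_rot: [3.141, 0.0, 2.961]
force: [-0.3, -0.2, -0.1]
grip_width: 0.0176
grip_force: 0.0
```

```bash
python3 -c "from h import *;st()"
```

```text
t 2.0 unit xy mm [-279.   192.1] z 222.7 rot [180.    0.  169.7] F unit [-0.2 -0.3] -0.1 w 0.018
```

step_arm(
  plan=[
    {"dx": -0.28, "dy": -0.36, "dz": 0, "rx": 0, "ry": 0, "rz": 0, "claw": 1},
    {"dx": -0.28, "dy": -0.36, "dz": 0, "rx": 0, "ry": 0, "rz": 0, "claw": 1},
    {"dx": -0.28, "dy": -0.36, "dz": 0, "rx": 0, "ry": 0, "rz": 0, "claw": 1},
    {"dx": -0.28, "dy": -0.36, "dz": 0, "rx": 0, "ry": 0, "rz": 0, "claw": 1},
    {"dx": 0, "dy": 0, "dz": 0.4, "rx": 0, "ry": 0, "rz": 0, "claw": 1},
    {"dx": 0, "dy": 0, "dz": 0.4, "rx": 0, "ry": 0, "rz": 0, "claw": 1},
    {"dx": 0, "dy": 0, "dz": 0.4, "rx": 0, "ry": 0, "rz": 0, "claw": 1},
    {"dx": 0, "dy": 0, "dz": 0, "rx": 0, "ry": 0, "rz": 0, "claw": 1},
    {"dx": 0, "dy": 0, "dz": 0, "rx": 0, "ry": 0, "rz": 0, "claw": 1},
  ],
)

```text
time_s: 2.9
ee_pos: [0.4606, 0.0672, 0.1034]
eef_rot: [-3.142, -0.0, 2.961]
force: [0.4, -0.5, 0.4]
grip_width: 0.0007
grip_force: 0.0
```

```bash
python3 -c "from h import *;st()"
```

```text
t 2.9 unit xy mm [-167.8   49.3] z 103.4 rot [-180.    -0.   169.7] F unit [ 0.5 -0.4] 0.4 w 0.001
```

step_arm(
  plan=[
    {"dx": 0, "dy": -0.03, "dz": 0.3, "rx": 0, "ry": 0, "rz": 0, "claw": 1},
    {"dx": 0, "dy": 0, "dz": 0.3, "rx": 0, "ry": 0, "rz": 0, "claw": 1},
    {"dx": 0, "dy": 0, "dz": 0, "rx": 0, "ry": 0, "rz": 0, "claw": 1},
    {"dx": -0.12, "dy": 0, "dz": 0, "rx": 0, "ry": 0, "rz": 0, "claw": 1},
    {"dx": -0.12, "dy": 0, "dz": 0, "rx": 0, "ry": 0, "rz": 0, "claw": 1},
    {"dx": -0.12, "dy": 0, "dz": 0, "rx": 0, "ry": 0, "rz": 0, "claw": 1},
    {"dx": -0.12, "dy": 0, "dz": 0, "rx": 0, "ry": 0, "rz": 0, "claw": 1},
    {"dx": -0.12, "dy": 0, "dz": 0, "rx": 0, "ry": 0, "rz": 0, "claw": 1},
    {"dx": -0.12, "dy": 0, "dz": 0, "rx": 0, "ry": 0, "rz": 0, "claw": 1},
    {"dx": -0.12, "dy": 0, "dz": 0, "rx": 0, "ry": 0, "rz": 0, "claw": 1},
  ],
)

```text
time_s: 3.9
ee_pos: [0.5438, 0.0491, 0.0456]
eef_rot: [3.141, 0.002, 2.961]
force: [-2.5, -1.2, -1.0]
grip_width: 0.0007
grip_force: 1.1
```

```bash
python3 -c "from h import *;st()"
```

```text
t 3.9 unit xy mm [-82.7  46.2] z 45.6 rot [1.800e+02 1.000e-01 1.697e+02] F unit [-2.2 -1.6] -1.0 w 0.001
```

Pushing slowly the last 13 mm.

step_arm(
  plan=[
    {"dx": -0.03, "dy": 0, "dz": 0, "rx": 0, "ry": 0, "rz": 0, "claw": 1},
    {"dx": -0.03, "dy": 0, "dz": 0, "rx": 0, "ry": 0, "rz": 0, "claw": 1},
    {"dx": -0.03, "dy": 0, "dz": 0, "rx": 0, "ry": 0, "rz": 0, "claw": 1},
    {"dx": -0.02, "dy": 0, "dz": 0, "rx": 0, "ry": 0, "rz": 0, "claw": 1},
    {"dx": 0, "dy": 0, "dz": 0, "rx": 0, "ry": 0, "rz": 0, "claw": 1},
    {"dx": 0, "dy": 0, "dz": 0, "rx": 0, "ry": 0, "rz": 0, "claw": 1},
  ],
)

```text
time_s: 4.5
ee_pos: [0.5529, 0.0474, 0.0427]
eef_rot: [3.142, -0.001, 2.961]
force: [-5.2, 2.0, 4.4]
grip_width: -0.0001
grip_force: 2.5
```

```bash
python3 -c "from h import *;st()"
```

```text
t 4.5 unit xy mm [-73.4  46.1] z 42.7 rot [180.   -0.  169.7] F unit [-5.4  1.1] 4.4 w -0.0
```

step_arm(
  plan=[
    {"dx": -0.02, "dy": 0, "dz": 0, "rx": 0, "ry": 0, "rz": 0, "claw": 1},
    {"dx": 0, "dy": 0, "dz": 0, "rx": 0, "ry": 0, "rz": 0, "claw": 1},
    {"dx": 0, "dy": 0, "dz": 0, "rx": 0, "ry": 0, "rz": 0, "claw": 1},
  ],
)

```text
time_s: 4.8
ee_pos: [0.553, 0.0473, 0.0426]
eef_rot: [-3.141, -0.006, 2.961]
force: [-21.8, 3.3, 16.9]
grip_width: 0.0002
grip_force: 11.1
```

```bash
python3 -c "from h import *;st()"
```

```text
t 4.8 unit xy mm [-73.3  46.1] z 42.6 rot [-180.    -0.3  169.7] F unit [-22.1  -0.6] 16.9 w 0.0
```

Hard stop at -73.3 with about 22 N, so the left drawer is shut. Now the right one.

step_arm(
  plan=[
    {"dx": 0.3, "dy": 0, "dz": 0, "rx": 0, "ry": 0, "rz": 0, "claw": 1},
    {"dx": 0.35, "dy": 0, "dz": 0, "rx": 0, "ry": 0, "rz": 0, "claw": 1},
    {"dx": 0, "dy": 0, "dz": 0, "rx": 0, "ry": 0, "rz": 0, "claw": 1},
    {"dx": 0, "dy": -0.31, "dz": 0, "rx": 0, "ry": 0, "rz": 0, "claw": 1},
    {"dx": 0, "dy": -0.31, "dz": 0, "rx": 0, "ry": 0, "rz": 0, "claw": 1},
    {"dx": 0, "dy": -0.3, "dz": 0, "rx": 0, "ry": 0, "rz": 0, "claw": 1},
    {"dx": 0, "dy": 0, "dz": 0, "rx": 0, "ry": 0, "rz": 0, "claw": 1},
    {"dx": 0, "dy": 0, "dz": 0, "rx": 0, "ry": 0, "rz": 0, "claw": 1},
  ],
)

```text
time_s: 5.6
ee_pos: [0.4754, -0.0324, 0.0427]
eef_rot: [3.142, 0.001, 2.96]
force: [-0.1, -0.2, -0.5]
grip_width: 0.0002
grip_force: 0.0
```

```bash
python3 -c "from h import *;st()"
```

```text
t 5.6 unit xy mm [-135.6  -46.2] z 42.7 rot [1.800e+02 1.000e-01 1.696e+02] F unit [-0.1 -0.2] -0.5 w 0.0
```

step_arm(
  plan=[
    {"dx": -0.12, "dy": 0, "dz": 0, "rx": 0, "ry": 0, "rz": 0, "claw": 1},
    {"dx": -0.12, "dy": 0, "dz": 0, "rx": 0, "ry": 0, "rz": 0, "claw": 1},
    {"dx": -0.12, "dy": 0, "dz": 0, "rx": 0, "ry": 0, "rz": 0, "claw": 1},
    {"dx": -0.12, "dy": 0, "dz": 0, "rx": 0, "ry": 0, "rz": 0, "claw": 1},
    {"dx": -0.06, "dy": 0, "dz": 0, "rx": 0, "ry": 0, "rz": 0, "claw": 1},
    {"dx": -0.04, "dy": 0, "dz": 0, "rx": 0, "ry": 0, "rz": 0, "claw": 1},
    {"dx": -0.03, "dy": 0, "dz": 0, "rx": 0, "ry": 0, "rz": 0, "claw": 1},
    {"dx": -0.02, "dy": 0, "dz": 0, "rx": 0, "ry": 0, "rz": 0, "claw": 1},
    {"dx": 0, "dy": 0, "dz": 0, "rx": 0, "ry": 0, "rz": 0, "claw": 1},
    {"dx": 0, "dy": 0, "dz": 0, "rx": 0, "ry": 0, "rz": 0, "claw": 1},
  ],
)

```text
time_s: 6.6
ee_pos: [0.5359, -0.0428, 0.0423]
eef_rot: [3.141, -0.002, 2.961]
force: [-5.9, 4.0, 3.8]
grip_width: 0.0004
grip_force: 3.3
```

```bash
python3 -c "from h import *;st()"
```

```text
t 6.6 unit xy mm [-74.2 -45.7] z 42.3 rot [ 1.800e+02 -1.000e-01  1.697e+02] F unit [-6.5  2.8] 3.8 w 0.0
```

step_arm(
  plan=[
    {"dx": -0.02, "dy": 0, "dz": 0, "rx": 0, "ry": 0, "rz": 0, "claw": 1},
    {"dx": 0, "dy": 0, "dz": 0, "rx": 0, "ry": 0, "rz": 0, "claw": 1},
    {"dx": 0, "dy": 0, "dz": 0, "rx": 0, "ry": 0, "rz": 0, "claw": 1},
  ],
)

```text
time_s: 6.9
ee_pos: [0.536, -0.0428, 0.0423]
eef_rot: [3.141, -0.007, 2.961]
force: [-23.0, 6.4, 16.2]
grip_width: 0.0005
grip_force: 11.8
```

```bash
python3 -c "from h import *;st()"
```

```text
t 6.9 unit xy mm [-74.1 -45.7] z 42.3 rot [180.   -0.4 169.7] F unit [-23.8   2.2] 16.2 w 0.001
```

Also at its stop. Retreat, rise, move right of the tab, and look.

step_arm(
  plan=[
    {"dx": 0.3, "dy": 0, "dz": 0, "rx": 0, "ry": 0, "rz": 0, "claw": 1},
    {"dx": 0.2, "dy": 0, "dz": 0, "rx": 0, "ry": 0, "rz": 0, "claw": 1},
    {"dx": 0, "dy": 0, "dz": 0, "rx": 0, "ry": 0, "rz": 0, "claw": 1},
    {"dx": 0, "dy": 0, "dz": -0.35, "rx": 0, "ry": 0, "rz": 0, "claw": 1},
    {"dx": 0, "dy": 0, "dz": -0.35, "rx": 0, "ry": 0, "rz": 0, "claw": 1},
    {"dx": 0, "dy": -0.1, "dz": -0.3, "rx": 0, "ry": 0, "rz": 0, "claw": 1},
    {"dx": 0, "dy": 0, "dz": 0, "rx": 0, "ry": 0, "rz": 0, "claw": 1},
    {"dx": 0, "dy": 0, "dz": 0, "rx": 0, "ry": 0, "rz": 0, "claw": 1},
  ],
)

```text
time_s: 7.7
ee_pos: [0.4884, -0.0448, 0.1428]
eef_rot: [-3.142, 0.002, 2.961]
force: [0.1, 0.5, -0.7]
grip_width: 0.0003
grip_force: 0.0
```

Run:
```python
from h import *
st()
c=viewer.camera("scene");W=world(c)
cv2.imwrite("pics/s2.png",cv2.resize(c["img"][170:320,240:440],None,fx=4,fy=4,interpolation=2)[...,::-1])
im=c["img"].astype(int);X=(W[...,:2]-C)@U.T*1000;z=W[...,2]*1000
m=(im[...,0]>140)&(im[...,1]<70)&(abs(X[...,0])<80)&(z>68)&(z<90)&(abs(X[...,1])<60)
print("tab",m.sum(),X[m].min(0).round(),X[m].max(0).round(),X[m].mean(0).round(1))
```

```text
t 7.7 unit xy mm [-120.6  -56. ] z 142.8 rot [-1.800e+02  1.000e-01  1.696e+02] F unit [0.  0.5] -0.7 w 0.0
tab 4 [-44. -24.] [-42. -22.] [-43.1 -22.9]
```

View pics/s2.png

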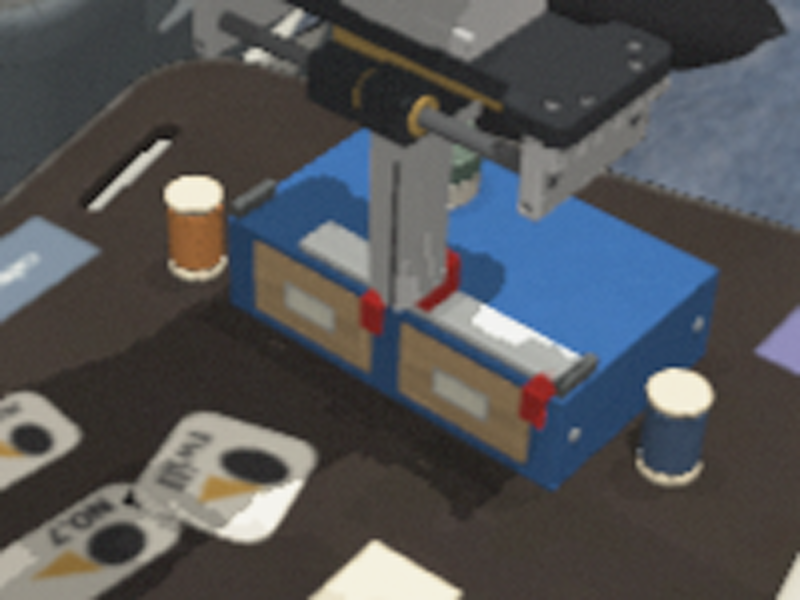

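Both drawer fronts are flush, at about (310,305) and (462,400), and the tongues are still at the pillars. Next, to the right side of the tab.

step_arm(
  plan=[
    {"dx": -0.35, "dy": 0, "dz": 0, "rx": 0, "ry": 0, "rz": 0, "claw": 1},
    {"dx": -0.36, "dy": 0, "dz": 0, "rx": 0, "ry": 0, "rz": 0, "claw": 1},
    {"dx": 0, "dy": 0, "dz": 0, "rx": 0, "ry": 0, "rz": 0, "claw": 1},
    {"dx": 0, "dy": 0, "dz": 0.3, "rx": 0, "ry": 0, "rz": 0, "claw": 1},
    {"dx": 0, "dy": 0, "dz": 0.15, "rx": 0, "ry": 0, "rz": 0, "claw": 1},
    {"dx": 0, "dy": 0, "dz": 0.11, "rx": 0, "ry": 0, "rz": 0, "claw": 1},
    {"dx": 0, "dy": 0, "dz": 0, "rx": 0, "ry": 0, "rz": 0, "claw": 1},
    {"dx": 0, "dy": 0, "dz": 0, "rx": 0, "ry": 0, "rz": 0, "claw": 1},
  ],
)

```text
time_s: 8.55
ee_pos: [0.5576, -0.0572, 0.0867]
eef_rot: [-3.142, 0.0, 2.961]
force: [-0.3, -0.1, -0.3]
grip_width: 0.0005
grip_force: 0.0
```

```bash
python3 -c "from h import *;st()"
```

```text
t 8.55 unit xy mm [-50.2 -56. ] z 86.7 rot [-180.     0.   169.7] F unit [-0.3 -0.1] -0.3 w 0.001
```

step_arm(
  plan=[
    {"dx": 0, "dy": 0.1, "dz": 0, "rx": 0, "ry": 0, "rz": 0, "claw": 1},
    {"dx": 0, "dy": 0.08, "dz": 0, "rx": 0, "ry": 0, "rz": 0, "claw": 1},
    {"dx": 0, "dy": 0.08, "dz": 0, "rx": 0, "ry": 0, "rz": 0, "claw": 1},
    {"dx": 0, "dy": 0.08, "dz": 0, "rx": 0, "ry": 0, "rz": 0, "claw": 1},
    {"dx": 0, "dy": 0.06, "dz": 0, "rx": 0, "ry": 0, "rz": 0, "claw": 1},
    {"dx": 0, "dy": 0.06, "dz": 0, "rx": 0, "ry": 0, "rz": 0, "claw": 1},
    {"dx": 0, "dy": 0.03, "dz": 0, "rx": 0, "ry": 0, "rz": 0, "claw": 1},
    {"dx": 0, "dy": 0.02, "dz": 0, "rx": 0, "ry": 0, "rz": 0, "claw": 1},
    {"dx": 0, "dy": 0, "dz": 0, "rx": 0, "ry": 0, "rz": 0, "claw": 1},
    {"dx": 0, "dy": 0, "dz": 0, "rx": 0, "ry": 0, "rz": 0, "claw": 1},
  ],
)

```text
time_s: 9.55
ee_pos: [0.5666, -0.0071, 0.0863]
eef_rot: [3.141, -0.0, 2.961]
force: [0.2, 0.4, 0.5]
grip_width: 0.0005
grip_force: 0.0
```

```bash
python3 -c "from h import *;st()"
```

```text
t 9.55 unit xy mm [-50.3  -5.1] z 86.3 rot [180.   -0.  169.7] F unit [0.1 0.4] 0.5 w 0.001
```

step_arm(
  plan=[
    {"dx": 0, "dy": 0.02, "dz": 0, "rx": 0, "ry": 0, "rz": 0, "claw": 1},
    {"dx": 0, "dy": 0.02, "dz": 0, "rx": 0, "ry": 0, "rz": 0, "claw": 1},
    {"dx": 0, "dy": 0, "dz": 0, "rx": 0, "ry": 0, "rz": 0, "claw": 1},
    {"dx": 0, "dy": 0, "dz": 0, "rx": 0, "ry": 0, "rz": 0, "claw": 1},
  ],
)

```text
time_s: 9.95
ee_pos: [0.5668, -0.0063, 0.0863]
eef_rot: [-3.137, -0.001, 2.96]
force: [-5.6, -23.1, 3.0]
grip_width: 0.0001
grip_force: 11.9
```

```bash
python3 -c "from h import *;st()"
```

```text
t 9.95 unit xy mm [-50.3  -4.3] z 86.3 rot [-1.797e+02 -1.000e-01  1.696e+02] F unit [ -1.4 -23.7] 3.0 w 0.0
```

Stop reached (24 N at -4.3, expected -4.5). Back off to the right, rise clear and check.

step_arm(
  plan=[
    {"dx": 0, "dy": -0.15, "dz": 0, "rx": 0, "ry": 0, "rz": 0, "claw": 1},
    {"dx": 0, "dy": 0, "dz": 0, "rx": 0, "ry": 0, "rz": 0, "claw": 1},
    {"dx": 0, "dy": 0, "dz": -0.4, "rx": 0, "ry": 0, "rz": 0, "claw": 1},
    {"dx": 0, "dy": 0, "dz": -0.4, "rx": 0, "ry": 0, "rz": 0, "claw": 1},
    {"dx": 0.3, "dy": 0, "dz": -0.3, "rx": 0, "ry": 0, "rz": 0, "claw": 1},
    {"dx": 0.4, "dy": 0, "dz": 0, "rx": 0, "ry": 0, "rz": 0, "claw": 1},
    {"dx": 0.4, "dy": 0, "dz": 0, "rx": 0, "ry": 0, "rz": 0, "claw": 1},
    {"dx": 0.4, "dy": 0, "dz": 0, "rx": 0, "ry": 0, "rz": 0, "claw": 1},
    {"dx": 0, "dy": 0, "dz": 0, "rx": 0, "ry": 0, "rz": 0, "claw": 1},
    {"dx": 0, "dy": 0, "dz": 0, "rx": 0, "ry": 0, "rz": 0, "claw": 1},
  ],
)

```text
time_s: 10.95
ee_pos: [0.4174, 0.0093, 0.1971]
eef_rot: [3.141, 0.002, 2.961]
force: [1.2, 0.6, 0.0]
grip_width: 0.0005
grip_force: 0.0
```

Run:
```python
from h import *
st()
c=viewer.camera("scene")
cv2.imwrite("pics/s3.png",cv2.resize(c["img"][170:320,240:440],None,fx=4,fy=4,interpolation=2)[...,::-1])
```

```text
t 10.95 unit xy mm [-200.   -15.4] z 197.1 rot [1.800e+02 1.000e-01 1.697e+02] F unit [1.1 0.8] 0.0 w 0.0
```

View pics/s3.png

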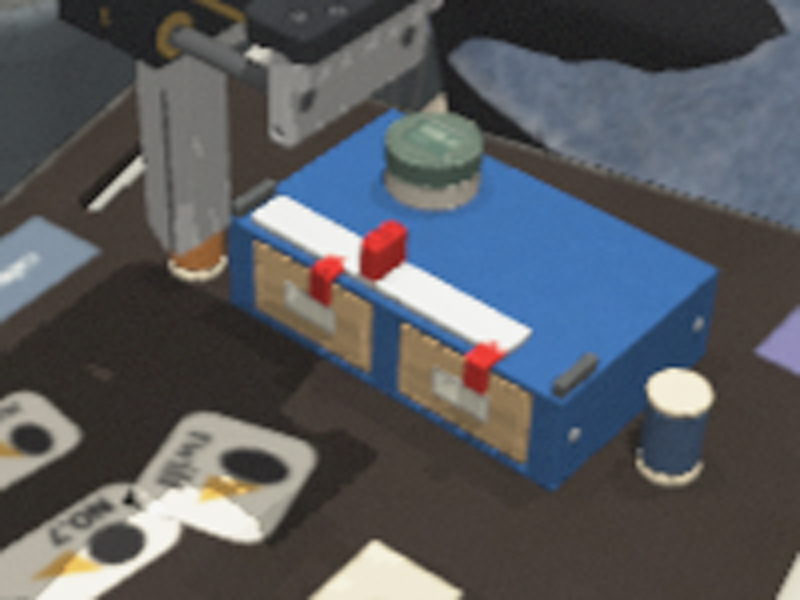

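The tongues at (325,280) and (483,367) stand in front of the shut drawers, the bar is at its left stop (the block at (255,195)), and the tin and both spools are where they were.

```bash
python3 -c "from h import *;print(hand_in())"
```

```text
the job is handed in; nothing more can be done
None
```

Both drawers were pushed shut, and only then was the lock bar pushed left to its stop, so its tongues stand in front of the drawers; I touched nothing else, and the job is handed in.

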